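# Hang the crested frame on the balancer arm

### The arm

A 6-joint arm with a two-finger parallel gripper is mounted at the origin on the work surface. World frame = base frame: x ahead of the robot, y to its left, z up, the work surface at z = 0. Lengths are in m, angles in rad, forces in N, time in s.
With the tool pointing down it reaches from about 0.3 to 0.75 m from the base axis. Payload 8.5 kg.
Tool frame: the origin (TCP) lies between the finger pads, 19 mm behind the fingertips; this is the grasp point; z points along the fingers, y is the line along which they close (so a half turn about z gives the same grasp; the last joint's range is limited). The gripper opens to 85 mm and grips with 20 to 120 N. Pads are 22 mm wide; open, the fingers measure 114 mm over their backs; the gripper's body (76 mm by 85 mm) begins 54 mm behind the grasp point. The pads swing forward as they close: fully open they stand 13 mm farther back than shut.
Start: joints at [1.047, 0.381, 1.297, -0, 1.464, -0.215], TCP at [0.167, 0.524, 0.25] pointing down, gripper open.
Joint ranges: [-3.11, 3.11], [-0.89, 2.33], [0.22, 2.48], [-1.42, 4.56], [0.17, 2.85], [-2.88, 2.88]. Speed limits (rad/s): [2.39, 2.39, 3.14, 3.14, 3.14, 3.14].

### API

Orientations are given as a unit quaternion [w, x, y, z].
In Python, from rig import bot, gripper_to, get_obs, vision, order, finder gives the robot as it stands. Calls block until the motion is done:
- bot.reach(position, orientation): joint-space move of the TCP to a pose.
- bot.line_to(position, orientation=None, feed=0.15): straight line of the TCP; orientation=None keeps the orientation; feed is the mean speed in m/s.
- bot.movej(angles): joint-space move.
- gripper_to(opening, strength=None): opening from 0.0 (shut) to 1.0 (fully open); strength is the grip in N (None keeps the last); returns when the fingers have stopped.
- bot.hold(seconds).
- bot.inverse_kinematics(position, orientation): joint angles nearest the present ones, or None.
- get_obs(): the state.
- vision.read_camera(name): name is "side" or "top" or "wrist"; returns (picture, depth): 480x640x3 uint8, blue, green, red; 480x640 float32, m along the optical axis (not along the pixel's ray), 0 where there is no reading.
- vision.camera_info(name): a dict with "fx", "fy", "cx", "cy" (pixels), "pose" (4x4, takes a point from camera to world coordinates); the wrist camera has in their place "T_tool_cam" (4x4, takes a point from camera to tool coordinates, whose origin is the TCP and whose axes are the flange's). Camera axes: x right, y down, z forward; pixel columns grow to the right and rows downward; lengths in m; the calibration is good to about 2 mm. A picture is of the moment at which its call begins: read the wrist's pose just before it. camera_info takes no time and is no camera call.
A pose or a line that the arm cannot do raises bot.PlanningError and nothing moves.
- order.finish_job(): hands the job in; it is judged then, once.
Trained networks look in the newest picture that a camera, given by its name, has taken for a name from the list of things; names that differ only in an ending like _2 or _b are one class to them, and where a whole thing is asked for, a point or a joint stands for the part that bears it (a point fixed in the world has none). Each returns a list of dicts, best first, with "conf" (0 to 1); they miss things now and then, are a little off and sometimes report something else, mostly with a low value. They report only what shows in the picture. A call takes as long as a camera call.
- finder.recognise(camera, query): "extent" ([left, top, width, height] in pixels, round what is visible of it).
- finder.place_of(camera, query): "centre" ([column, row] in pixels: a listed point, or the origin of a listed thing).
The state is a dict: "clock": time; "joint_positions": joint angles; "qvel": joint speeds; "joint_efforts": joint torques, N m; "eef_pos": TCP position; "orientation": TCP orientation; "ft_force": force on the tool from outside, world axes, zero at the start; "torque": the same for the moment, N m; "grip_width": opening from 0.0 (shut) to 1.0 (fully open); "gripper_force": force on a finger pad.
Only numpy, scipy, OpenCV 4.12 (cv2) and the standard library are available. Lean on these libraries where they do the work, as an engineer would, in place of code of your own. Each camera call takes 0.05 s, during which the arm holds its last target. There are 200 camera calls.

### The job

Take the wooden frame with the tall rounded crest out of the drying rack and hang it by its top rail in the notch of the spring-balanced arm. Lower it gently with the arm and let go only once the arm has settled and carries the whole weight, so that the arm neither drops nor springs up. Leave the other frames and things on the bench where they are.

Things in the scene. Friction and masses are not known exactly. Their poses are not given: they have to be found in the camera images.
- crested_frame: The frame to hang: upright brown wooden frame, 140 mm wide (its y), 20 thick (x), 175 high (z), 0.3 to 0.75 kg. Origin: centre of its underside, 15 mm above the table in the rack. Opening 80 mm wide, 25 to 110 mm above the underside; above it the top rail (25 high). It alone has a crest: a 50 mm wide, 20 thick round-topped block in the middle, on the rail. Front and back are alike for hanging.
- frame_rail (a point): Middle of the underside of the crested frame's top rail, 110 mm above the frame's underside, midway through its thickness: this sits on the saddle.
- frame_crest (a point): Point in the crest's middle, 154 mm above the frame's underside and 44 mm above frame_rail: a good TCP height for a grasp from above across the 20 mm thickness (frame x), leaving the fingertips clear of the arm's lip.
- rack: Fixed plywood rack, 215 x 150 mm base board 15 mm thick, origin at the centre of its underside. Three slots at x = -70, 0 and 70 mm hold one frame each upright (any order), each between four dowels 60 mm high with 1.5 mm play on either side; frames lift straight up and out.
- balancer_stand: Fixed steel stand with the spring-balanced arm. Origin: on the table right under the saddle's place when the arm is level. Its post stands 240 mm from there along the stand's +x, the pivot axis 200 mm above the table; the arm runs from its pivot towards the stand's -x, its free end with the notch towards the robot.
- saddle (a point): Middle of the notch floor, on the arm's flat upper side near its free end; moves with the arm, x along the arm from tip to pivot. The arm is a bar 20 mm wide, 10 thick; the notch is 36 mm long, between a lip 15 mm high at the free end and a collar 12 high towards the pivot. The frame hangs across the arm (frame x along it), the arm end through its opening, the rail let into the notch from above.
- balancer_arm (a joint): Arm angle at its pivot (rad): 0 level, positive sunk. Empty, it rests on its upper stop at -0.2 (saddle 248 mm above the table). It starts to sink under 1.2 N, then yields 13 mm per newton at the saddle, lightly damped. It settles between -0.11 and 0.13 depending on the frame's unknown weight; pushed further down, it springs back when let go. Lower stop 0.4.
- plain_frame: Bystander in the rack: rectangular wooden frame without crest, 140 x 20 x 125 mm, origin centre of underside. Leave alone.
- octagon_frame: Bystander in the rack: eight-sided wooden frame, 130 mm across, 20 mm thick, origin centre of underside. Leave alone.
- mallet: Bystander: carver's mallet standing on its head, 90 mm across, 200 mm high, origin centre of underside.
- leaf_box: Bystander: box 75 x 75 x 70 mm, origin centre of underside.
- water_glass: Bystander: open glass 68 mm across, 90 mm high, between rack and stand, origin centre of underside.
- glue_bottle: Bystander: white bottle 60 mm across, 150 mm high, origin centre of underside.

How it is judged:
On the way, in this order (a step that is already met when the one before it is completed fails the run):
1. the crested frame is lifted clear of the rack (height (world z) of crested_frame above 0.085 m), for 0.2 s.
2. its top rail rests in the notch, with the fingers still holding it (distance between frame_rail and saddle below 0.022 m and contact force between crested_frame and balancer_stand above 1 N and contact force between the fingers and crested_frame above 1 N), for 0.2 s.
At the end, for the whole second after the job is handed in: The crested frame hangs from the arm alone: its frame_rail point within 22 mm of the saddle, upright within 0.25 rad, the arm sunk under it (above -0.16 rad) and at rest (below 0.15 rad/s, frame below 0.08 m/s) (distance between frame_rail and saddle below 0.022 m and contact force between crested_frame and balancer_stand above 2 N and angle between crested_frame's own z axis and vertical below 0.25 rad and value of joint balancer_arm above -0.16 rad and velocity of joint balancer_arm between -0.15 and 0.15 rad/s and linear speed of crested_frame below 0.08 m/s); the robot touches nothing.
It fails at once if the arm drops or springs up (faster than 0.3 rad/s, about 7 cm/s at the notch) (velocity of joint balancer_arm above 0.3 rad/s or velocity of joint balancer_arm below -0.3 rad/s).
It fails at once if another frame or thing on the bench is moved by more than 25 mm (distance of any of plain_frame, octagon_frame, mallet, leaf_box, water_glass, glue_bottle from where it was at the start of the episode above 0.025 m).
It also fails if it takes over 64 s, if anything falls off the work surface, if the arm or the gripper's body presses on something with over 40 N, if the wrist force passes 120 N, or if a joint passes its speed limit or range.

## Working session

There is one attempt and no reset: what is moved stays moved. The work goes in short steps, each a Python script; the robot and the scene stay as the last script left them, time stands still between calls to the robot, and variables do not carry over. Pictures are saved under pics/ and viewed, at most 10 in all, crops included, and the job is handed in when it is done.

```bash
mkdir -p pics; ls; python3 - <<'E'
from rig import bot, gripper_to, get_obs, vision, order, finder
import cv2, numpy as np
ims=[]
for c in ("top","side"):
    im,d=vision.read_camera(c); ims.append(im)
    i=vision.camera_info(c); print(c,i["fx"],i["cx"],i["cy"],np.round(i["pose"],3).tolist())
    for q in ("crested_frame","frame_crest","frame_rail","saddle","balancer_stand","rack","plain_frame","octagon_frame","water_glass","mallet","glue_bottle","leaf_box"):
        r=finder.place_of(c,q)[:2]
        for k in r:
            u,v=k["centre"]; 
            print(q,np.round(k["centre"],1),round(k["conf"],2),d[int(np.clip(v,0,479)),int(np.clip(u,0,639))])
    cv2.imwrite(f"pics/{c}0.png",im)
print(get_obs())
E
```

```text
pics
rig.py
top 583.5782281407312 313.7956636592114 230.24348134172166 [[-0.005, -0.987, 0.159, 0.343], [-1.0, 0.006, 0.008, -0.1], [-0.009, -0.159, -0.987, 1.471], [0.0, 0.0, 0.0, 1.0]]
crested_frame [370.8 253.5] 0.89 1.3340845
crested_frame [380.2 245.7] 0.38 1.2887425
frame_crest [381.1 243.6] 0.58 1.2923898
frame_rail [378.7 247.2] 0.76 1.2979846
saddle [176.9 226.4] 0.76 1.242237
saddle [262.6 303.3] 0.37 1.3947091
balancer_stand [374.9 251.3] 0.75 1.3202513
balancer_stand [467.8 226.8] 0.3 1.3980001
rack [375.9 254.9] 0.83 1.4418732
plain_frame [380.  276.2] 0.94 1.33218
octagon_frame [365.2 226.2] 0.79 1.4463402
water_glass [278.9 244.8] 0.7 1.4818618
mallet [324.8 170.1] 0.74 1.4169996
glue_bottle [467.  223.6] 0.89 1.3974718
leaf_box [261.3 301.9] 0.69 1.3867899
side 611.2401996499477 317.6737871407689 252.98204733951678 [[0.995, -0.049, 0.083, 0.461], [-0.096, -0.519, 0.849, -1.123], [0.001, -0.853, -0.521, 0.779], [0.0, 0.0, 0.0, 1.0]]
crested_frame [303.3 351.7] 0.97 1.0909678
frame_crest [301.5 284.3] 0.82 1.0568486
frame_rail [304.5 305.7] 0.71 1.0621929
saddle [297.9 
[... 391 characters left out ...]
1.3, 'joint_positions': array([ 1.04670899e+00,  3.80584306e-01,  1.29741585e+00, -1.63897552e-05,
        1.46358994e+00, -2.15275648e-01]), 'qvel': array([ 0.0008035 , -0.00038828, -0.00204298, -0.00038461,  0.00041334,
       -0.00031672]), 'joint_efforts': array([-6.61251506e-04, -4.48326409e+01, -2.31463838e+01, -1.79381937e-04,
        5.48382850e-04, -1.22429623e-05]), 'eef_pos': array([0.16714073, 0.52396343, 0.25002548]), 'orientation': array([ 8.06041101e-06,  1.53792175e-01,  9.88103217e-01, -1.74904295e-06]), 'ft_force': array([-0.25648961, -0.49236628,  0.02949607]), 'torque': array([ 0.05795244, -0.02124876, -0.0371163 ]), 'gripper_force': 0.0, 'grip_width': 1.0000342880390385}
```

View pics/top0.png

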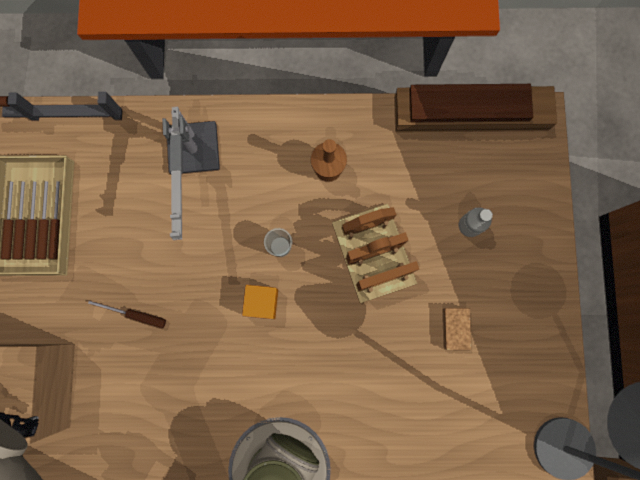

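View pics/side0.png

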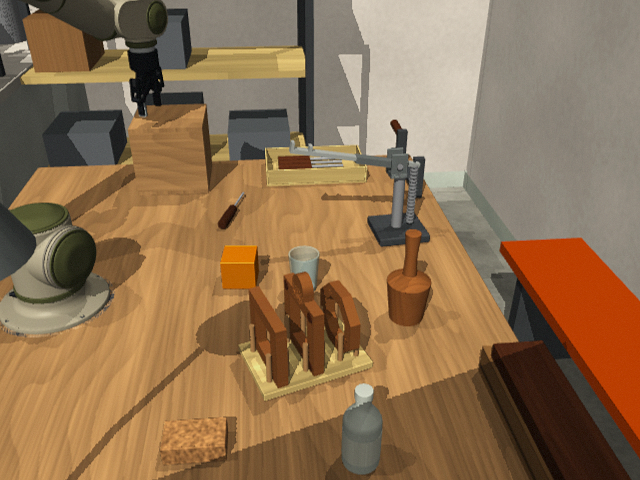

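The top view shows the crested frame in the middle rack slot at about (378,247), the arm's notch end at (177,226), and its post near (190,145). The glass is at (278,242) and the box at (260,302). The side view shows the round crest at (300,280) and the lip end at (293,148). Next I measure both from depth.

```bash
cat > h.py <<'E'
from rig import bot, gripper_to, get_obs, vision, order, finder
import cv2, numpy as np
from scipy.spatial.transform import Rotation as R
def T_of(c,obs=None):
    i=vision.camera_info(c)
    if c!="wrist": return i,i["pose"]
    q=obs["orientation"]; T=np.eye(4); T[:3,:3]=R.from_quat(q,scalar_first=True).as_matrix(); T[:3,3]=obs["eef_pos"]
    return i,T@i["T_tool_cam"]
def cloud(c):
    o=get_obs(); im,d=vision.read_camera(c); i,T=T_of(c,o)
    v,u=np.mgrid[:480,:640]
    P=np.stack([(u-i["cx"])/i["fx"]*d,(v-i["cy"])/i["fy"]*d,d],-1)@T[:3,:3].T+T[:3,3]
    P[d<=0]=np.nan
    return im,d,P
def ray(c,px,o=None):
    i,T=T_of(c,o); r=T[:3,:3]@[(px[0]-i["cx"])/i["fx"],(px[1]-i["cy"])/i["fy"],1]
    return T[:3,3],r/np.linalg.norm(r)
def tri(rays):
    A=sum(np.eye(3)-np.outer(r,r) for _,r in rays); b=sum((np.eye(3)-np.outer(r,r))@o for o,r in rays)
    return np.linalg.solve(A,b)
def down(yaw):  # tool z down, tool y (closing) along world direction yaw
    y=np.array([np.cos(yaw),np.sin(yaw),0]); z=np.array([0,0,-1.]); 
    return R.from_matrix(np.stack([np.cross(y,z),y,z],1)).as_quat(scalar_first=True)
E
python3 - <<'E'
from h import *
def desc(n,Q):
    c=Q.mean(0); w,V=np.linalg.eigh(np.cov(Q[:,:2].T)); a=V[:,1]
    s=(Q[:,:2]-c[:2])@V
    print(n,len(Q),"mean",c.round(4),"zmax",np.percentile(Q[:,2],[5,50,98]).round(4),"ang",np.degrees(np.arctan2(a[1],a[0])).round(1),"ext",np.percentile(s,[2,98],0).T.round(4).tolist(), "mid",(c[:2]+V@np.percentile(s,[2,98],0).mean(0)).round(4))
for c in ("top","side"):
    im,d,P=cloud(c)
    z=P[...,2]; X=P[...,0];Y=P[...,1]
    v,u=np.mgrid[:480,:640]
    if c=="top": b=(u>335)&(u<420)&(v>200)&(v<300); s=(u>165)&(u<183)&(v>150)&(v<242)
    else: b=(u>240)&(u<365)&(v>265)&(v<390); s=(u>285)&(u<385)&(v>135)&(v<172)
    for lo,hi in((.152,.21),(.172,.2),(.13,.15),(.145,.175)): 
        m=b&(z>lo)&(z<hi)
        if m.sum()>5: desc(f"{c} {lo}",P[m])
    m=s&(z>.19)&(z<.3)&(X>.3)&(X<.7); desc(c+" arm",P[m])
    if c=="top":
        for r in range(150,242,4):
            k=np.where(m[r])[0]
            if len(k): print(r,k.min(),k.max(),np.nanmean(P[r,k],0).round(4))
for q in ("frame_crest","frame_rail","saddle"):
    print(q,{c:[(np.round(k["centre"],1),round(k["conf"],2)) for k in finder.place_of(c,q)[:2]] for c in("top","side")})
print(tri([ray("top",(381.1,243.6)),ray("side",(301.5,284.3))]),tri([ray("top",(378.7,247.2)),ray("side",(304.5,305.7))]),tri([ray("top",(176.9,226.4)),ray("side",(297.9,142.6))]))
E
```

```text
top 0.152 288 mean [ 0.5174 -0.2316  0.1762] zmax [0.1526 0.1817 0.1922] ang 106.5 ext [[-0.0104, 0.0103], [-0.0547, 0.0537]] mid [ 0.5176 -0.2321]
top 0.172 199 mean [ 0.5177 -0.2332  0.1846] zmax [0.1747 0.1851 0.193 ] ang 108.1 ext [[-0.0101, 0.0095], [-0.0234, 0.0208]] mid [ 0.5183 -0.2344]
top 0.13 1132 mean [ 0.5051 -0.2404  0.1413] zmax [0.1338 0.141  0.1496] ang -163.7 ext [[-0.0667, 0.0672], [-0.0934, 0.0651]] mid [ 0.5187 -0.2367]
top 0.145 474 mean [ 0.5264 -0.2309  0.1507] zmax [0.1455 0.1492 0.1725] ang 113.4 ext [[-0.0673, 0.0751], [-0.0671, 0.0672]] mid [ 0.5228 -0.2324]
top arm 853 mean [0.6088 0.2089 0.2352] zmax [0.2167 0.234  0.2667] ang -174.7 ext [[-0.0115, 0.0105], [-0.0876, 0.0852]] mid [0.6099 0.2095]
162 170 179 [0.6997 0.2194 0.2173]
166 170 182 [0.6906 0.2156 0.2167]
170 170 182 [0.6809 0.2148 0.219 ]
174 171 180 [0.6711 0.2149 0.2217]
178 171 180 [0.6615 0.2141 0.2236]
182 171 180 [0.6519 0.2133 0.2257]
186 171 180 [0.6428 0.2129 0.2262]
190 171 180 [0.6332 0.2119 0.2289]
194 171 181 [0.6241 0.2104 0.2295]
198 171 181 [0.6145 0.2093 0.2327]
202 171 181 [0.
[... 820 characters left out ...]
0.1532] zmax [0.1455 0.1508 0.1737] ang 102.4 ext [[-0.0659, 0.0279], [-0.2228, 0.0963]] mid [ 0.5714 -0.3181]
side arm 599 mean [0.6084 0.2064 0.2351] zmax [0.2136 0.2344 0.2657] ang -174.8 ext [[-0.0164, 0.0092], [-0.0884, 0.0824]] mid [0.6111 0.2103]
frame_crest {'top': [(array([379.5, 245.2]), 0.64)], 'side': [(array([302.5, 284.7]), 0.9)]}
frame_rail {'top': [(array([377.9, 246.4]), 0.58)], 'side': [(array([303.8, 301.2]), 0.89), (array([306.9, 290.7]), 0.29)]}
saddle {'top': [(array([175.7, 226.6]), 0.65), (array([263.3, 304.6]), 0.2)], 'side': [(array([301.9, 144.4]), 0.92)]}
[ 0.51916013 -0.23980743  0.17399323] [ 0.52068045 -0.23914461  0.12630339] [0.54499454 0.19690865 0.26657906]
```

```bash
python3 - <<'E'
from h import *
yaw=np.radians(18)
q0=np.array(get_obs()["joint_positions"])
best=[]
for y in (yaw,yaw-np.pi):
    a=bot.inverse_kinematics([.519,-.236,.3],down(y)); b=bot.inverse_kinematics([.55,.203,.3],down(y-np.radians(13)))
    print(np.round(y,2),None if a is None else a.round(2),None if b is None else b.round(2))
    if a is not None and b is not None: best.append((max(abs(a[5]),abs(b[5])),y))
y=min(best)[1]; print("use",y)
gripper_to(0.6)
bot.reach([.519,-.236,.32],down(y))
im,d,P=cloud("wrist"); cv2.imwrite("pics/w1.png",im); o=get_obs()
print(o["clock"],o["eef_pos"],o["ft_force"],vision.camera_info("wrist")["T_tool_cam"].round(3).tolist())
z=P[...,2]
near=(np.hypot(P[...,0]-.519,P[...,1]+.236)<.06)
for lo in(.178,.165,.158):
    m=near&(z>lo)&(z<.2); Q=P[m]
    if len(Q)<10: continue
    r=cv2.minAreaRect((Q[:,:2]*1000).astype(np.float32)); print(lo,len(Q),r,np.percentile(Q[:,2],99))
for q in("frame_crest","frame_rail"):print(q,[(k["centre"],k["conf"]) for k in finder.place_of("wrist",q)[:2]])
E
```

```text
0.31 [-0.63  0.39  1.14 -0.    1.61 -0.95] [ 0.15  0.42  1.09 -0.    1.63  0.06]
-2.83 [-0.63  0.39  1.14 -0.    1.61  2.19] None
use 0.3141592653589793
5.1333 [ 0.51921842 -0.2353808   0.3200221 ] [ 0.59981786 -0.25313119 -0.09503563] [[0.001, -0.96, -0.281, 0.072], [1.0, 0.0, 0.001, 0.0], [-0.001, -0.281, 0.96, -0.124], [0.0, 0.0, 0.0, 1.0]]
0.178 1574 ((521.298583984375, -232.90277099609375), (20.08778190612793, 42.82872009277344), 18.270946502685547) 0.19067651603578883
0.165 1810 ((521.0913696289062, -232.3741912841797), (20.061538696289062, 48.27033615112305), 18.529020309448242) 0.1906584559193615
0.158 1854 ((521.0621337890625, -232.28684997558594), (20.061538696289062, 48.454566955566406), 18.529020309448242) 0.1906567509230607
frame_crest [([322.3, 221.6], 0.7)]
frame_rail [([385.3, 196.5], 0.22)]
```

View pics/w1.png

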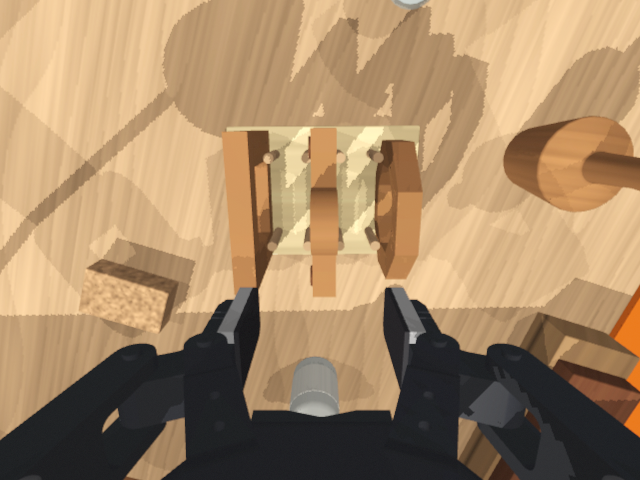

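The wrist view shows the crest centred at about (323,215) between the fingers, with the plain and octagon frames on either side and clear of them. Next I grasp and lift.

```bash
cat >> h.py <<'E'
def ft(n=8):
    L=[]
    for _ in range(n): bot.hold(0.03); L.append(get_obs()["ft_force"])
    return np.mean(L,0).round(2), np.std(L,0).round(2)
E
python3 - <<'E'
from h import *
q=down(np.radians(18.4))
bot.line_to([.521,-.234,.2],q,feed=.12)
bot.line_to([.521,-.234,.169],feed=.06)
print("free",ft())
gripper_to(0.0,70)
o=get_obs(); print(o["eef_pos"],o["grip_width"],o["gripper_force"],ft())
bot.line_to([.521,-.234,.26],feed=.08)
bot.line_to([.521,-.234,.35],feed=.15)
bot.hold(.3); o=get_obs(); print(o["clock"],o["eef_pos"],o["grip_width"],o["gripper_force"],ft())
q=down(np.radians(5.1))
bot.line_to([.44,.19,.35],q,feed=.2)
bot.hold(.4); print(get_obs()["clock"],ft())
im,d,P=cloud("wrist"); cv2.imwrite("pics/w2.png",im)
im,d,P=cloud("side"); cv2.imwrite("pics/s2.png",im)
print([(k["centre"],k["conf"]) for k in finder.place_of("side","saddle")[:1]])
im,d,P=cloud("top"); 
z=P[...,2]; m=(abs(P[...,1]-.208)<.03)&(P[...,0]>.51)&(P[...,0]<.72)&(z>.2)&(z<.29)
v,u=np.mgrid[:480,:640]; m&=(u>165)&(u<185)
for r in range(205,243):
    k=np.where(m[r])[0]
    if len(k): print(r,len(k),np.nanmedian(P[r,k],0).round(4))
E
```

```text
free (array([ 0.15, -0.01, -0.01]), array([0.45, 0.46, 0.52]))
[ 0.52107025 -0.23407016  0.16920142] 0.22613867333302337 68.98911952972412 (array([-0.44,  0.21,  2.77]), array([0.31, 0.47, 0.7 ]))
10.3083 [ 0.52096194 -0.23393994  0.34947735] 0.2257963745937111 68.37867021560669 (array([-0.27, -0.12, -3.06]), array([0.39, 0.68, 0.44]))
13.2833 (array([ 0.01, -0.13, -3.09]), array([0.38, 0.59, 0.23]))
[([299.7, 145.8], 0.94)]
205 11 [0.5983 0.2066 0.2361]
206 11 [0.5959 0.2072 0.2366]
207 11 [0.5932 0.2076 0.2394]
208 11 [0.5918 0.2091 0.2359]
209 11 [0.589  0.2066 0.2387]
210 11 [0.5867 0.2061 0.2392]
211 11 [0.5846 0.2074 0.2384]
212 11 [0.5825 0.2057 0.2379]
213 11 [0.5801 0.207  0.2385]
214 11 [0.5771 0.2022 0.2429]
215 12 [0.573  0.2039 0.2536]
216 12 [0.5708 0.2025 0.2537]
217 12 [0.5689 0.2039 0.2527]
218 12 [0.5671 0.205  0.2501]
219 11 [0.5656 0.2038 0.2469]
220 11 [0.5639 0.2043 0.2441]
221 11 [0.5619 0.2059 0.2432]
222 10 [0.5595 0.2039 0.2446]
223 11 [0.5572 0.2047 0.2451]
224 11 [0.5551 0.2048 0.2446]
225 11 [0.553  0.2038 0.2447]
226 11 [0.5507 0.2036 0.2454]
227 11 [0.5482 0.2038 0.247 ]
228 11 [0.546  0.204  0.2474]
229 11 [0.5438 0.2028 0.2476]
230 11 [0.5418 0.2029 0.247 ]
231 11 [0.5393 0.2022 0.2485]
232 9 [0.537  0.2023 0.25  ]
233 12 [0.5326 0.1999 0.264 ]
234 12 [0.5305 0.1991 0.2642]
235 12 [0.5282 0.1996 0.2652]
236 12 [0.5265 0.2005 0.2627]
237 11 [0.5252 0.2    0.2572]
238 11 [0.5239 0.2024 0.2512]
239 10 [0.5227 0.2021 0.2449]
```

```bash
python3 -c "
import cv2,numpy as np
a=cv2.imread('pics/w2.png');b=cv2.imread('pics/s2.png')[60:280,150:470]
cv2.imwrite('pics/w2s.png',np.vstack([cv2.resize(a,(400,300)),cv2.resize(b,(400,275))]))"
```

```text
(no output)
```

View pics/w2s.png

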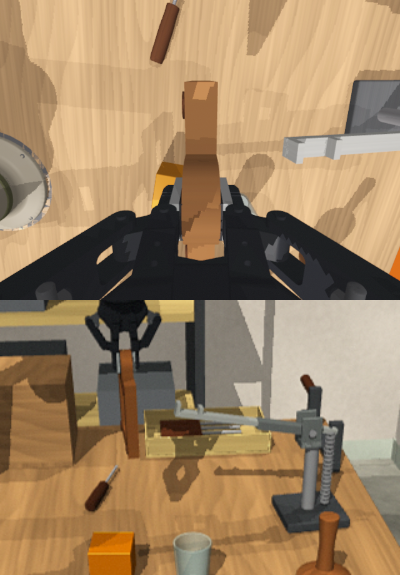

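The frame is held upright, weighs about 3.1 N, and stands clear left of the arm tip (lip at about (290,148) in the wrist part of the picture). I'll check the notch from the wrist depth, then move in along the arm.

```bash
python3 - <<'E'
from h import *
im,d,P=cloud("wrist"); z=P[...,2]
m=(P[...,0]>.515)&(P[...,0]<.65)&(abs(P[...,1]-.204)<.03)&(z>.21)&(z<.29); Q=P[m]
for x in np.arange(.518,.63,.004):
    k=Q[abs(Q[:,0]-x)<.002]
    if len(k)>5:
        top=k[k[:,2]>np.percentile(k[:,2],90)-.006]
        print(x.round(3),len(k),"y",np.percentile(top[:,1],[2,98]).round(4),"z",np.percentile(k[:,2],[50,95]).round(4))
print(get_obs()["eef_pos"])
E
```

```text
0.522 15 y [0.2071 0.2135] z [0.2446 0.2473]
0.526 560 y [0.1957 0.2137] z [0.2529 0.2623]
0.53 418 y [0.1944 0.2141] z [0.2653 0.2678]
0.534 248 y [0.1948 0.2142] z [0.2663 0.2675]
0.538 56 y [0.1946 0.2052] z [0.25   0.2662]
0.542 67 y [0.2088 0.2153] z [0.2489 0.25  ]
0.546 190 y [0.1959 0.2155] z [0.2487 0.2498]
0.55 196 y [0.1963 0.2159] z [0.2478 0.2488]
0.554 197 y [0.1963 0.2162] z [0.2468 0.248 ]
0.558 199 y [0.197  0.2165] z [0.2461 0.2471]
0.562 189 y [0.1973 0.217 ] z [0.2453 0.2462]
0.566 210 y [0.1979 0.2172] z [0.2447 0.2466]
0.57 549 y [0.1982 0.2177] z [0.2508 0.2564]
0.574 223 y [0.1983 0.2181] z [0.2551 0.2563]
0.578 102 y [0.1986 0.2172] z [0.2542 0.2555]
0.582 45 y [0.2164 0.2191] z [0.2397 0.2415]
0.586 101 y [0.2005 0.2193] z [0.2402 0.2413]
0.59 176 y [0.1999 0.2195] z [0.2398 0.2407]
0.594 175 y [0.2001 0.2198] z [0.239  0.2399]
0.598 180 y [0.2006 0.2202] z [0.2381 0.2391]
0.602 174 y [0.2008 0.2207] z [0.2372 0.2384]
0.606 171 y [0.201 0.221] z [0.2364 0.2375]
0.61 172 y [0.2019 0.2214] z [0.2356 0.2368]
0.614 173 y [0.2017 0.2217] z [0.2348 0.2358]
0.618 166 y [0.2025 0.2223] z [0.234  0.2349]
0.622 164 y [0.2027 0.2225] z [0.233 0.234]
0.626 168 y [0.2029 0.2228] z [0.2323 0.2334]
[0.44000092 0.19001553 0.35000985]
```

```bash
python3 - <<'E'
from h import *
d=np.array([np.cos(np.radians(5.2)),np.sin(np.radians(5.2))]); S=np.array([.5515,.2050]); piv=S+d*.24*np.cos(.2)
q=down(np.radians(5.2))
def at(s,z): return [*(S+d*s),z]
bot.line_to(at(-.09,.33),q,feed=.1)
bot.hold(.3); f0=ft(15)[0]; print("held",f0)
bot.line_to(at(0,.330),feed=.05); print(ft())
bot.line_to(at(0,.299),feed=.03); print("low",ft(),get_obs()["clock"])
z=.299
while z>.262:
    z-=.003
    a=-np.arcsin(np.clip((z-.044-.2)/.24,-.2,.1987)); s=.24*np.cos(.2)-.24*np.cos(a)
    bot.line_to(at(s,z),feed=.012); f,_=ft(8); print(round(z,4),round(s,4),f,round(get_obs()["clock"],1))
    if f[2]>-0.5: break
print(ft(20)); 
im,_=vision.read_camera("side"); cv2.imwrite("pics/s3.png",im[60:280,150:470])
im,_=vision.read_camera("wrist"); cv2.imwrite("pics/w3.png",im)
o=get_obs(); print(o["clock"],o["eef_pos"])
a=cv2.imread('pics/w3.png');b=cv2.imread('pics/s3.png')
cv2.imwrite('pics/w3s.png',np.vstack([cv2.resize(a,(400,300)),cv2.resize(b,(400,275))]))
E
```

```text
held [ 0.09 -0.03 -3.18]
(array([-0.23,  0.06, -2.85]), array([0.54, 0.5 , 0.25]))
low (array([ 0.03, -0.01, -3.03]), array([0.61, 0.38, 0.47])) 18.7167
0.296 0.0 [ 0.14  0.19 -3.26] 19.4
0.293 0.0 [-0.27 -0.01 -2.1 ] 20.1
0.29 -0.0003 [-0.65 -0.36 -1.47] 20.7
0.287 -0.0009 [-0.15  0.02 -1.45] 21.4
0.284 -0.0014 [ 0.31 -0.13 -1.35] 22.1
0.281 -0.0019 [ 1.03  0.2  -1.07] 22.7
0.278 -0.0024 [ 1.39  0.05 -1.05] 23.4
0.275 -0.0028 [ 1.34  0.17 -0.94] 24.1
0.272 -0.0031 [ 1.49  0.52 -0.91] 24.7
0.269 -0.0035 [ 1.7   0.26 -0.4 ] 25.4
(array([ 1.79,  0.16, -0.41]), array([0.42, 0.36, 0.43]))
26.1583 [0.54803664 0.20468401 0.2690049 ]
```

View pics/w3s.png

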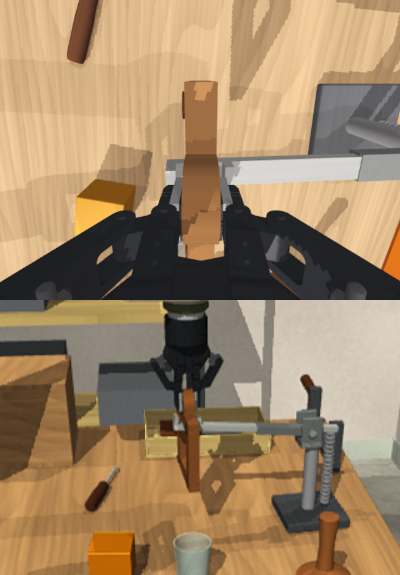

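The picture shows the frame in the notch behind the lip (wrist, about (170,170)), and the arm has sunk. It now sits about 0.1 rad tip-up, so I tilt the frame to lie flat on it and balance out the remaining force before letting go.

```bash
cat >> h.py <<'E'
d=np.array([np.cos(np.radians(5.2)),np.sin(np.radians(5.2))]); S=np.array([.5515,.2050])
qd=R.from_quat(down(np.radians(5.2)),scalar_first=True)
def pose(s,zr,t): # rail point at s along the arm, height zr, tilted by t
    n=np.array([-d[1],d[0],0]); r=R.from_rotvec(n*t)
    p=np.array([*(S+d*s),zr])+r.apply([0,0,.044])
    return p,(r*qd).as_quat(scalar_first=True)
E
python3 - <<'E'
from h import *
for t in(.05,.1):
    p,q=pose(-.0036,.225-t*.012,t); bot.line_to(p,q,feed=.003); o=get_obs(); print(t,ft(12)[0],o["torque"].round(2),round(o["clock"],1))
z=.2238
for _ in range(4):
    f=ft(25)[0]; print(round(z,4),f)
    if abs(f[2])<.12: break
    z+=float(np.clip(.010*f[2],-.004,.004)); p,q=pose(-.0036,z,.1); bot.line_to(p,q,feed=.008)
print(get_obs()["clock"])
im,_,P=cloud("top"); v,u=np.mgrid[:480,:640]
m=(u>168)&(u<184)&(P[...,2]>.19)&(P[...,2]<.26)&(P[...,0]>.6)&(P[...,0]<.665); Q=P[m]
print("arm slope",np.polyfit(Q[:,0],Q[:,2],1),len(Q))
E
```

```text
0.05 [ 2.35  0.44 -0.15] [ 0.07 -0.43  0.02] 27.0
0.1 [0.17 0.18 0.  ] [ 0.01 -0.22 -0.  ] 28.4
0.2238 [-0.52 -0.06  0.28]
0.2266 [ 2.04  0.32 -0.51]
0.2226 [-1.74 -0.48  0.44]
0.2266 [ 1.99  0.33 -0.54]
34.5417
arm slope [-0.15086213  0.30496567] 47
```

```bash
python3 - <<'E'
from h import *
for z in (.2236,.2248,.2243):
    p,q=pose(-.0036,z,.1); bot.line_to(p,q,feed=.005); print(z,ft(25)[0])
im,_,P=cloud("wrist")
m=(P[...,0]>.59)&(P[...,0]<.68)&(abs(P[...,1]-(.206+.092*(P[...,0]-.55)))<.008)&(P[...,2]>.19)&(P[...,2]<.26); Q=P[m]
k=np.polyfit(Q[:,0],Q[:,2],1); print("slope",k,len(Q),"z at saddle",np.polyval(k,.548),get_obs()["clock"])
E
```

```text
0.2236 [-1.81 -0.39  0.24]
0.2248 [ 0.18  0.39 -0.06]
0.2243 [ 1.16  0.35 -0.18]
slope [-0.10113139  0.27935057] 5655 z at saddle 0.22393056312557322 38.1333
```

Balanced: the arm's slope is 0.101 and the residual vertical force is about 0.2 N. Next I release.

```bash
python3 - <<'E'
from h import *
gripper_to(.23,20); gripper_to(.30); bot.hold(.5)
gripper_to(.6); bot.hold(1.0)
p,q=pose(-.0036,.2243,.1); ax=R.from_quat(q,scalar_first=True).apply([0,0,-1])
bot.line_to(p+ax*.05,feed=.04); bot.line_to(p+ax*.14,feed=.1); bot.hold(1)
print(get_obs()["clock"],ft()[0])
a,_=vision.read_camera("wrist");b,_=vision.read_camera("side")
cv2.imwrite('pics/w4s.png',np.vstack([cv2.resize(a,(400,300)),cv2.resize(b[60:280,150:470],(400,275))]))
E
```

```text
43.9833 [-0.1  -0.17  0.04]
```

View pics/w4s.png

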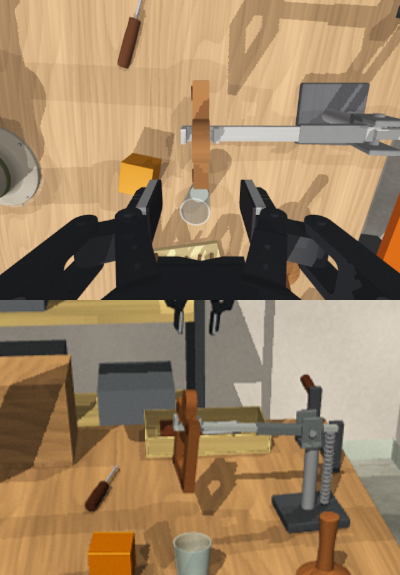

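The frame hangs in the notch (wrist (200,130), side (187,440)), the arm is at rest, and the gripper is clear.

```bash
python3 -c "
from rig import order
print(order.finish_job())"
```

```text
the job is handed in; nothing more can be done
None
```

The crested frame hangs by its top rail in the notch of the spring-balanced arm, settled and free of the gripper, and I've handed the job in; the hand-in call gave no verdict.

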